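Seat the bottle and index the check station to its third stop

ROBOT

A 6-joint arm with a two-finger parallel gripper is mounted at the origin on a cart in front of the work surface, level with it; the furniture and walls round the work are solid. World frame = base frame: x ahead of the robot, y to its left, z up, the work surface at z = 0. Lengths are in mm, angles in degrees, forces in N, time in s.
With the tool pointing down it reaches from about 300 to 875 mm from the base axis. Payload 6.4 kg.
Tool frame: the origin (TCP) lies midway between the tips of the shut fingers; the grasp point (between the pads) lies robot.pinch_z behind it (robot.pinch_z is the distance from the TCP to the grasp point, in mm); z points along the fingers, y is the line along which they close (so a half turn about z gives the same grasp; the last joint's range is limited). The gripper opens to 88 mm and grips with 3 to 60 N. Pads are 18 mm wide; open, the fingers measure 123 mm over their backs; the gripper's body (75 mm by 187 mm) begins 45 mm behind the grasp point.
Start: joints at [55.732, 10.359, 92.074, -0, 77.567, -11.82], TCP at [219.555, 531.448, 238.714] pointing down, gripper open.
Joint ranges: [-171.53, 171.53], [-51.25, 118.39], [17.06, 147.69], [-65.23, 245.23], [0, 150.52], [-178.68, 178.68]. Speed limits (degrees/s): [147.25, 147.25, 172.46, 180, 180, 180].

INTERFACE

Orientations are given as [roll, pitch, yaw] about the fixed x, y, z axes, in that order (R = Rz(yaw) Ry(pitch) Rx(roll)).
In Python, from cell import robot, eyes gives the robot as it stands.
- The arm moves only by the tool step_arm, never from a script. Its argument "series" is a list of rows, each a list of 4 numbers: the shift along the world's x, y, z in mm, then the turn about the world's z in rad. In form: [[tx, ty, tz, turn], ...]. A call has 1 to 12 rows; each row shifts and turns the commanded pose from where the row before left it; what a row does not reach is not made up. A row lasts 1/8 s, in which the tool goes at most 62.5 mm and 10.7 degrees, less where a joint would pass 70% of its speed; a pose out of reach is approached as far as the arm can. A call is refused whole if a number of a shift passes 62.5 or a number of a turn 0.188, either way. A call with a gripper value outside its range is refused whole. "gripper" is the closure, from 0 (fully open) to 1 (shut), set as the call begins (left out, the last holds). The fingers move at their own pace and stop on an object; "grip_force" is the grip in N (left out, the last holds). Time passes only in rows, so rows that do not move let the fingers close. It gives the time, the measured TCP pose, the force, the opening and the grip force at its end, in the units of the state.
- robot.get_obs(): the state, without advancing time (a new reading comes with each control period).
- eyes.read_camera(name): name is "scene" or "top" or "wrist"; returns a dict with "pixels" (420x560x3 uint8, red, green, blue), "mtx" (3x3 intrinsics, pixels), "position" and "attitude" of the camera in the world. Camera axes: x right, y up, looking along -z (the intrinsics and any distortion apply to the point x, -y, -z); pixel columns grow to the right and rows downward; lengths in mm; the calibration is good to about 2 mm. A picture is of the moment at which its call begins. There is no depth.
- robot.job_done(): hands the job in; it is judged then, once.
The state is a dict: "clock": time; "joints": joint angles; "joint_velocities": joint speeds; "tau": joint torques, N m; "eef_pos": TCP position; "tool_rot": TCP orientation; "force": force on the tool from outside, world axes, zero at the start; "ft_torque": the same for the moment, N m; "opening": finger opening in mm; "gripper_force": force on a finger pad.
Only numpy, scipy, OpenCV 4.12 (cv2) and the standard library are available. Lean on these libraries where they do the work, as an engineer would, in place of code of your own. Each camera call takes 0.05 s, during which the arm holds its last target. There are 200 camera calls.

TASK

At the bottle check station, grip the red handle and swing the clamp arm over centre onto the blue-capped bottle, pressing it until the bottle and its nest are fully home, then swing the arm back until it rests open; do not touch the bottle with the fingers. Then grip the black index knob and turn it clockwise (seen from above) from home, click by click, to the third click, where its white pointer meets the red dot, not past it and not while the clamp arm is down. The knob springs home when let go, so finish while still gripping it and holding it at the third stop; leave everything else on the table alone.

Things in the scene. Friction and masses are not known exactly. Their poses are not given: they have to be found in the camera images.
- fixture: Check station, fixed: grey plate 150 (x) by 310 mm (y), top 16 mm up. Origin: centre of its underside, on the table; x away from the robot, y left, z up, turned up to 0.25 rad. In it the nest axis is at x 0, y 70 mm, the knob axis at x 0, y -100 mm. Knob pod: aluminium drum, radius 46, flat top 50 mm up, with dots at radius 40 mm for home and stops 1 to 5; stop 3 is red and larger.
- clamp (a joint): Clamp arm angle (rad): 0 closed, arm level towards the robot (fixture -x), pad on the cap of a bottle fully home; 0.11 pad touches a bottle 6 mm proud; grows as it lifts; 1.57 upright; 2.3 open on its stop, leaning away from the robot. It (0.16 kg) falls either way from upright and stays. From 0.11 to 0 takes an extra push of 2 to 5 N down at the handle, then it stops hard.
- clamp_grip (a point): Grip point on the red handle's axis: round bar, 12 mm diameter, 60 mm long, parallel to the hinge (fixture y), on the +y side of the arm's end, from 5 to 65 mm off the arm's centre line (steel arm 14 mm wide); the point is 40 mm off. Fingers pointing down, closing along fixture x, can carry it round the arc without turning; the bar turns between the pads. Axes turn with the arm.
- clamp_hinge (a point): Centre of the clamp hinge, 108 mm up, axis along fixture y, between two steel cheeks 118 mm high, 40 mm over their outsides. At clamp angle a the grip point lies, in the fixture's axes, at this point + (-115 cos a, +40, 115 sin a) mm.
- nest (a joint): How far (m) the bottle nest, a white cup 44 mm wide and 18 mm high, is pressed down: 0 = proud, 0.006 = fully home. It is a push fit: about 8 N press it down and it stays where it is left.
- nest_floor (a point): Centre of the nest's inner floor, on the nest's axis; 38 mm above the table when proud, 32 mm when home. The nest turns with the knob.
- bottle: Clear bottle with blue cap, 33 mm diameter and 58 mm high, standing loose in the white nest (inner diameter 36 mm). Origin: centre of its underside, z up.
- knob (a joint): Index knob angle (rad), growing clockwise seen from above: 0 home, clicks every 0.419 rad (24 degrees): first 0.419, second 0.838, third 1.257; it would turn on to 2.09. A return spring (0.04 N m at home, 0.08 N m at the third stop) is stronger than the clicks (ripple about 0.03 N m): let go, it runs home.
- index_bar: Black bar grip of the knob, 46 mm long, 12 mm wide, from 57 to 87 mm above the table, on a black disc of radius 26 mm. Origin on the knob axis 51 mm up; x along the bar to the end with the white pointer, z up. Seen from above the pointer stands at home 36 degrees anticlockwise of the fixture's -x, at the third stop 36 degrees clockwise of it.
- knob_grip (a point): Point to grip on the bar: on the knob axis, 76 mm above the table; x along the bar. Pinch across the 12 mm width from above.
- spare_bottle: Bystander: second blue-capped bottle, 33x33x58 mm, to the left on the table.
- tape_roll: Bystander: roll of tape lying flat, 61 mm wide, 25 mm high, at the right.
- vial_box: Bystander: carton of pink-capped vials, 57x133x48 mm, at the left.
- marker_violet: Bystander: violet marker lying at the right, 137 mm long.
- spray_bottle: Bystander: small spray bottle, 35x36x120 mm, at the back left.
- timer: Bystander: white wind-up timer, 67 mm wide, 49 mm high, at the back left.
Not all that is in view belongs to the job. What is shaped like the bottle but orange is not meant.

How it is judged:
By the outcome, as a careful person would: the job done as asked, in the order asked, and still so for the second after the job is handed in, while the arm keeps its last pose, push and grip.
It also fails if it takes over 58 s, if anything falls off the work surface, if the arm or the gripper's body presses on something with over 40 N, if the wrist force passes 120 N, or if a joint passes its speed limit or range.

## Working session

There is one attempt and no reset: what is moved stays moved. The work goes in short steps, Python scripts to look and compute and a tool call to move; the robot and the scene stay as the last step left them, time stands still between calls to the robot, and variables do not carry over. Pictures are saved under pics/ and viewed, at most 10 in all, crops included, and the job is handed in when it is done.

Besides the shell and the picture viewer there is one more tool, called after "Emit:" as name(argument=value, ...), one argument or row to a line, values as JSON. step_arm: Moves the arm, as the interface text tells. Its arguments: {"type":"object","properties":{"series":{"type":"array"},"gripper":{"type":"number"},"grip_force":{"type":"number"}},"required":["series"]}

```bash
mkdir -p pics
cat > h.py <<'E'
import numpy as np, cv2
from cell import robot, eyes
def snap(n,f):
    c=eyes.read_camera(n); cv2.imwrite('pics/'+f+'.png',c['pixels'][:,:,::-1])
    np.savez('pics/'+f+'.npz',**{k:np.array(v) for k,v in c.items()}); return c
E
python3 - <<'E'
from h import *
for n in('scene','top'):
    c=snap(n,n+'0'); print(n,{k:v for k,v in c.items() if k!='pixels'})
a=cv2.imread('pics/scene0.png');b=cv2.imread('pics/top0.png')
o=robot.get_obs();print(o, robot.pinch_z)
E
```

```text
scene {'mtx': array([[545.32249351,   0.        , 282.24949966],
       [  0.        , 545.32249351, 212.86016854],
       [  0.        ,   0.        ,   1.        ]]), 'position': array([-681.19164746,  466.78829359,  991.98901592]), 'attitude': array([  55.23076402,   -0.55158259, -110.97325942])}
top {'mtx': array([[544.64090464,   0.        , 282.3581549 ],
       [  0.        , 544.64090464, 211.38684165],
       [  0.        ,   0.        ,   1.        ]]), 'position': array([ 302.41074178,   -9.57647526, 1511.51644998]), 'attitude': array([  9.5341072 ,   0.25725443, -89.45868   ])}
{'clock': 0.1, 'joints': array([ 5.57310691e+01,  1.03982101e+01,  9.21230349e+01, -2.44156384e-03,
        7.75683140e+01, -1.18194901e+01]), 'joint_velocities': array([ 0.04819801,  0.00150015, -0.12303136, -0.01234386,  0.03475879,
        0.01786905]), 'tau': array([-1.44771097e-03, -4.34823453e+01, -3.42694330e+01,  7.03635695e-02,
        3.39568604e-02, -2.07671474e-05]), 'eef_pos': array([219.29577711, 531.03457497, 237.91900277]), 'tool_rot': array([-1.79911852e+02, -1.60113339e-02,  1.57551074e+02]), 'force': array([0.13879527, 0.1904835 , 0.51293374]), 'ft_torque': array([-0.00530285,  0.00312691,  0.01745438]), 'gripper_force': 0.0, 'opening': 87.71388630803956} 18.700000000000003
```

View pics/scene0.png

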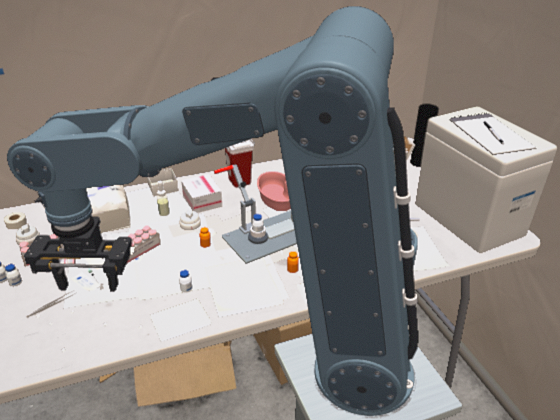

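View pics/top0.png

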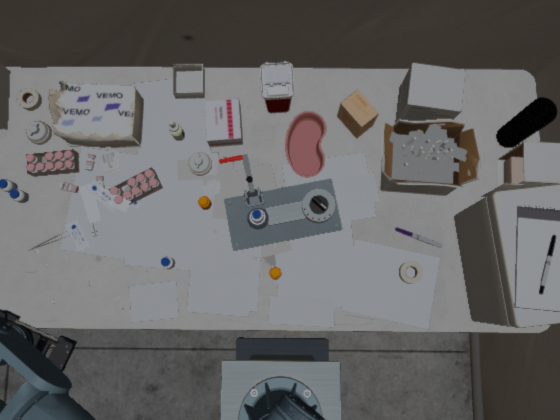

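The check station is at top (283,214). The blue-capped bottles are at (257,216), (167,262) and (5–17,185–195), and the orange ones at (205,202) and (275,273). The one in the white nest on the plate, at (257,216), fits. The red handle is at (231,159) and the knob at (318,205). I'll confirm this in an enlarged crop.

Run:
```python
import cv2
a=cv2.imread('pics/top0.png')[145:255,210:350]; b=cv2.imread('pics/scene0.png')[150:265,205:310]
cv2.imwrite('pics/c1.png',cv2.resize(a,None,fx=5.7,fy=5.4,interpolation=2)[:,:])
cv2.imwrite('pics/c1.png',cv2.resize(a,(770,605),interpolation=2)[:600])
cv2.imwrite('pics/c2.png',cv2.resize(b,(525,575),interpolation=2))
```

```text
(no output)
```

View pics/c1.png

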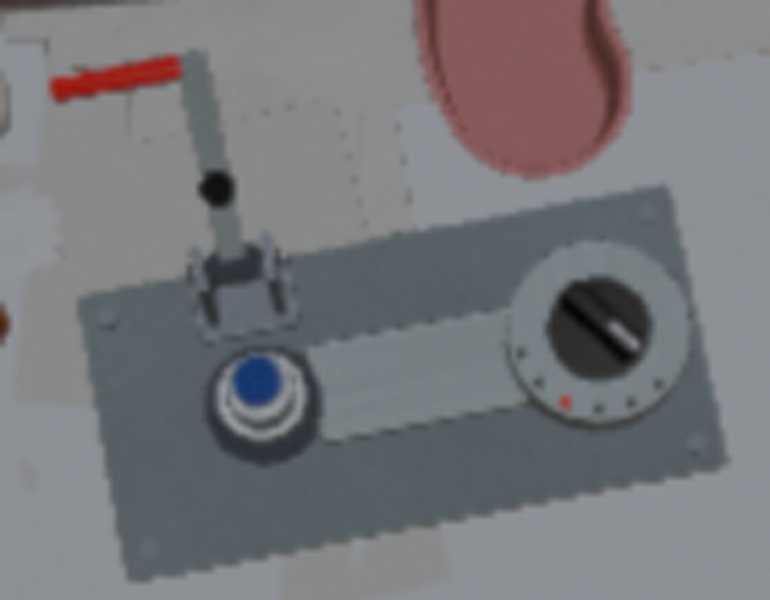

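View pics/c2.png

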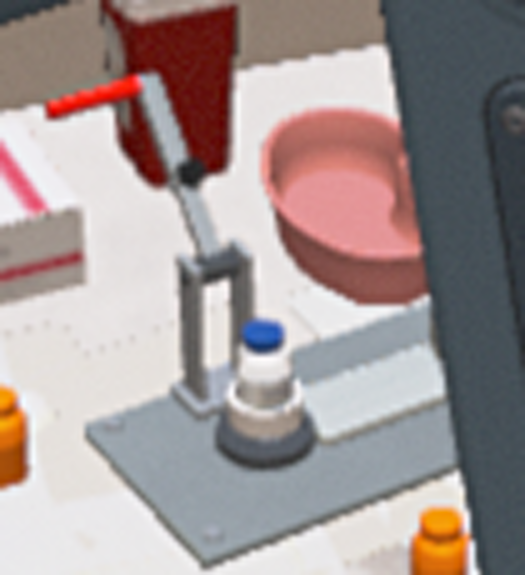

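The crops confirm it. The blue-capped bottle at c1 (258,382) stands in the white nest. The red handle runs from (55,89) to (182,67), the knob is at (600,328) and the red dot at (566,402). Next I fit the fixture pose from the plate corners and triangulate the handle.

```bash
cat >> h.py <<'E'
from scipy.spatial.transform import Rotation as R
from scipy.optimize import least_squares
def ray(c,px):
    m=c['mtx'];d=np.array([(px[0]-m[0,2])/m[0,0],-(px[1]-m[1,2])/m[1,1],-1])
    return np.array(c['position']),R.from_euler('xyz',c['attitude'],degrees=True).apply(d)
def onz(c,px,z):
    p,d=ray(c,px);return p+d*(z-p[2])/d[2]
def tri(L):
    A=0;b=0
    for c,px in L:
        p,d=ray(c,px);d=d/np.linalg.norm(d);M=np.eye(3)-np.outer(d,d);A=A+M;b=b+M@p
    return np.linalg.solve(A,b)
def proj(c,P):
    q=R.from_euler('xyz',c['attitude'],degrees=True).inv().apply(np.array(P)-c['position']);m=c['mtx']
    return np.array([m[0,2]-m[0,0]*q[...,0]/q[...,2],m[1,2]+m[1,1]*q[...,1]/q[...,2]]).T
def fx(pose,p):
    x,y,t=pose;return np.array([x,y,0])+R.from_euler('z',t).apply(p)
E
python3 - <<'E'
from h import *
t=np.load('pics/top0.npz');s=np.load('pics/scene0.npz')
T=lambda x,y:(210+x/5.5,145+y/5.5); S=lambda x,y:(205+x/5,150+y/5)
C=[T(80,298),T(668,187),T(727,464),T(130,580)]
W=np.array([onz(t,c,16) for c in C]);print(W.round(1))
L=np.array([[75,155,0],[75,-155,0],[-75,-155,0],[-75,155,0]])
f=least_squares(lambda v:(fx(v,L)-W)[:,:2].ravel(),[*W.mean(0)[:2],0]);print(f.x,np.abs(f.fun).max())
print('scene left corner, near',onz(s,S(87,432),16),onz(s,S(208,563),16))
a=tri([(t,T(55,89)),(s,S(50,108))]);b=tri([(t,T(182,67)),(s,S(140,84))]);print('handle',a,b,b-a)
print('knob c',onz(t,T(603,325),87),'exp',fx(f.x,[0,-100,87]))
print('cap',tri([(t,T(257,382)),(s,S(263,335))]),'exp',fx(f.x,[0,70,96]))
print('dot',onz(t,T(566,402),50))
# hinge: inverse from handle mid
Rm=R.from_euler('z',-f.x[2])
for p in(a,b):print('fixt',Rm.apply(p-[*f.x[:2],0]))
print(Rm.apply(onz(t,T(232,265),108)-[*f.x[:2],0]),'hinge in fixture')
E
```

```text
[[ 586.7  161.5   16. ]
 [ 647.  -137.6   16. ]
 [ 504.5 -166.5   16. ]
 [ 443.3  132.6   16. ]]
[ 5.45396659e+02 -2.52516823e+00  2.00216310e-01] 2.813774185335575
scene left corner, near [575.45227776 164.08906804  16.        ] [436.61562277 134.05088771  16.        ]
handle [649.10982855 155.19760849 194.57299041] [660.29011994  98.04077643 193.09207428] [ 11.18029139 -57.15683206  -1.48091613]
knob c [562.11571493 -99.79221365  87.        ] exp [ 565.28479151 -100.52752631   87.        ]
cap [532.37324522  67.27300465  90.89783318] exp [531.47496641  66.07648242  96.        ]
dot [530.07574835 -83.80591109  50.        ]
fixt [133.00946638 133.94542795 194.57299041]
fixt [132.59898914  75.70683357 193.09207428]
[ 55.85418103  71.57332718 108.        ] hinge in fixture
```

Emit:
step_arm(
  series=[
    [36,-33,4,-0.0816],
    [36,-33,4,-0.0816],
    [36,-33,4,-0.0816],
    [36,-33,4,-0.0816],
    [36,-33,4,-0.0816],
    [36,-33,4,-0.0816],
    [36,-33,4,-0.0816],
    [36,-33,4,-0.0816],
    [36,-33,4,-0.0816],
    [36,-33,4,-0.0816],
    [36,-33,4,-0.0816],
    [38,-36,3,-0.0816],
  ],
  gripper=0.3,
)

```text
clock: 1.6
eef_pos: [654.4, 131.4, 285.4]
tool_rot: [-180.0, -0.0, 101.3]
force: [1.2, 0.0, -1.0]
opening: 61.4
gripper_force: 0.0
```

Emit:
step_arm(
  series=[
    [0,0,0,0],
    [0,0,0,0],
    [0,0,0,0],
  ],
)

```text
clock: 1.98
eef_pos: [652.7, 133.6, 285.6]
tool_rot: [-180.0, -0.0, 101.6]
force: [-0.1, -0.0, 0.3]
opening: 61.8
gripper_force: 0.0
```

Run:
```python
from h import *
c=snap('wrist','w1');print(c['position'],c['attitude'],c['mtx'][0],robot.get_obs()['eef_pos'],robot.get_obs()['tool_rot'])
f=[545.4,-2.5,.2]
for n,p in dict(h5=(133,75,194),h65=(133,135,194),hg=(133,110,194),knob=(0,-100,87),cap=(0,70,96)).items(): print(n,proj(c,fx(f,p)).round(0))
```

```text
[640.32989924 204.17302232 431.77714519] [-16.04756157   0.02890583  11.60204259] [335.34467082   0.         277.33074415] [652.74168743 133.6461344  285.76320753] [-1.79986120e+02 -1.07343861e-02  1.01555519e+02]
h5 [276. 256.]
h65 [276. 179.]
hg [276. 212.]
knob [167. 350.]
cap [150. 221.]
```

View pics/w1.png

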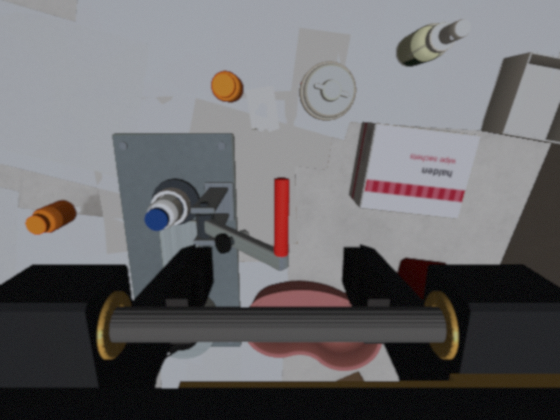

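The wrist view shows the red bar from (281,179) to (282,256). The fingers' midline is at column 277, so the bar sits about 3.4 mm further along fixture +x. I correct for that, descend partway and check by colour.

Emit:
step_arm(
  series=[
    [2,-1,-15,0],
    [1.7,-0.3,-15,0],
    [0,0,-15,0],
    [0,0,-15,0],
    [0,0,0,0],
    [0,0,0,0],
  ],
)

```text
clock: 2.78
eef_pos: [657.5, 131.2, 226.0]
tool_rot: [180.0, 0.0, 101.4]
force: [0.1, -0.5, 0.5]
opening: 61.8
gripper_force: 0.0
```

```bash
cat >> h.py <<'E'
def red(c):
    h=cv2.cvtColor(c['pixels'],cv2.COLOR_RGB2HSV);m=(((h[...,0]<6)|(h[...,0]>174))&(h[...,1]>200)&(h[...,2]>110)).astype('uint8')
    n,l,s,ce=cv2.connectedComponentsWithStats(m);i=[i for i in range(1,n) if s[i,4]>60];return [(s[k].tolist(),ce[k].round(1).tolist()) for k in i]
E
python3 - <<'E'
from h import *
c=snap('wrist','w2');print(red(np.load('pics/w1.npz')),red(c));o=robot.get_obs();print(o['eef_pos'],o['tool_rot'])
a=np.load('pics/w1.npz')
r1=red(a);r2=red(c)
print(proj(c,[[656.4,132.3,194]]), c['position'])
E
```

```text
[([275, 179, 13, 76, 748], [280.9, 219.1])] [([266, 195, 17, 98, 1432], [274.2, 245.9])]
[657.71701957 131.13266756 226.46895082] [1.79927954e+02 1.33363636e-02 1.01445775e+02]
[[272.21970789 237.51006672]] [645.12876764 201.74779039 372.22242533]
```

Run:
```python
from h import *
a=np.load('pics/w1.npz');c=np.load('pics/w2.npz')
for p,q in(((281,179),(274,195)),((281,255),(274.5,293))): print(tri([(a,p),(c,q)]))
```

```text
[652.33856232 157.9597381  198.03039017]
[663.87222573 102.26525744 201.75034337]
```

Emit:
step_arm(
  series=[
    [-1.6,-0.3,-12,0],
    [0,0,-12,0],
    [0,0,-12,0],
    [0,0,-12,0],
    [0,0,-2.5,0],
    [0,0,0,0],
    [0,0,0,0],
  ],
)

```text
clock: 3.7
eef_pos: [656.1, 130.9, 175.9]
tool_rot: [179.9, 0.0, 101.4]
force: [-0.1, 0.4, -0.3]
opening: 61.7
gripper_force: 0.0
```

Emit:
step_arm(
  series=[
    [0,0,0,0],
    [0,0,0,0],
    [0,0,0,0],
    [0,0,0,0],
    [0,0,0,0],
    [0,0,0,0],
  ],
  gripper=1,
  grip_force=15,
)

```text
clock: 4.45
eef_pos: [655.8, 130.9, 175.3]
tool_rot: [180.0, -0.0, 101.4]
force: [1.4, 0.2, 0.5]
opening: 10.3
gripper_force: 14.8
```

Run:
```python
from h import *
o=robot.get_obs();print(o['eef_pos'],o['force'],o['opening'],o['gripper_force'])
# arc: increments from a=2.3 down; world
import math
th=.2
A=np.linspace(2.3,0.12,23)
x=-115*np.cos(A);z=115*np.sin(A)
d=np.c_[np.diff(x)*math.cos(th),np.diff(x)*math.sin(th),np.diff(z)]
print(A.round(2));print(d.round(1).tolist())
```

```text
[655.78592678 130.88741807 175.26828647] [1.3902656  0.22751114 0.48516591] 10.310061176502778 14.802298061549664
[2.3  2.2  2.1  2.   1.9  1.8  1.71 1.61 1.51 1.41 1.31 1.21 1.11 1.01
 0.91 0.81 0.71 0.62 0.52 0.42 0.32 0.22 0.12]
[[-8.7, -1.8, 7.2], [-9.3, -1.9, 6.2], [-9.9, -2.0, 5.3], [-10.4, -2.1, 4.3], [-10.7, -2.2, 3.2], [-11.0, -2.2, 2.1], [-11.1, -2.3, 1.0], [-11.2, -2.3, -0.2], [-11.1, -2.2, -1.3], [-10.9, -2.2, -2.4], [-10.6, -2.2, -3.5], [-10.2, -2.1, -4.5], [-9.7, -2.0, -5.6], [-9.2, -1.9, -6.5], [-8.5, -1.7, -7.4], [-7.7, -1.6, -8.2], [-6.9, -1.4, -9.0], [-6.0, -1.2, -9.6], [-5.0, -1.0, -10.2], [-4.0, -0.8, -10.6], [-3.0, -0.6, -11.0], [-1.9, -0.4, -11.2]]
```

Emit:
step_arm(
  series=[
    [-8.7,-1.8,7.2,0],
    [-9.3,-1.9,6.2,0],
    [-9.9,-2.0,5.3,0],
    [-10.4,-2.1,4.3,0],
    [0,0,0,0],
  ],
)

```text
clock: 5.08
eef_pos: [615.4, 122.7, 197.1]
tool_rot: [-179.8, -0.0, 101.4]
force: [-1.9, -2.0, -11.4]
opening: 10.8
gripper_force: 15.7
```

Emit:
step_arm(
  series=[
    [-10.7,-2.2,3.2,0],
    [-11.0,-2.2,2.1,0],
    [-11.1,-2.3,1.0,0],
    [-11.2,-2.3,-0.2,0],
    [-11.1,-2.2,-1.3,0],
    [-10.9,-2.2,-2.4,0],
    [0,0,0,0],
    [0,0,0,0],
  ],
)

```text
clock: 6.08
eef_pos: [552.1, 109.7, 201.8]
tool_rot: [179.9, 0.0, 101.4]
force: [0.5, -1.0, -2.1]
opening: 11.3
gripper_force: 15.1
```

Emit:
step_arm(
  series=[
    [-10.6,-2.2,-3.5,0],
    [-10.2,-2.1,-4.5,0],
    [-9.7,-2.0,-5.6,0],
    [-9.2,-1.9,-6.5,0],
    [-8.5,-1.7,-7.4,0],
    [-7.7,-1.6,-8.2,0],
    [0,0,0,0],
  ],
)

```text
clock: 6.95
eef_pos: [494.6, 98.0, 164.0]
tool_rot: [-179.9, -0.0, 101.4]
force: [3.1, 2.0, -4.3]
opening: 10.8
gripper_force: 15.1
```

Emit:
step_arm(
  series=[
    [-6.9,-1.4,-9.0,0],
    [-6.0,-1.2,-9.6,0],
    [-5.0,-1.0,-10.2,0],
    [-4.0,-0.8,-10.6,0],
    [-3.0,-0.6,-11.0,0],
    [0,0,0,0],
    [0,0,0,0],
  ],
)

```text
clock: 7.82
eef_pos: [470.9, 93.1, 114.1]
tool_rot: [179.9, 0.0, 101.4]
force: [5.5, 1.7, -2.2]
opening: 11.0
gripper_force: 15.0
```

Emit:
step_arm(
  series=[
    [-1.3,-0.3,-8,0],
    [-0.5,-0.1,-4,0],
    [-0.4,-0.1,-4,0],
    [-0.2,0,-3,0],
    [-0.2,0,-3,0],
    [0,0,-2,0],
    [0,0,0,0],
    [0,0,0,0],
  ],
  grip_force=30,
)

```text
clock: 8.82
eef_pos: [468.2, 92.6, 90.6]
tool_rot: [180.0, 0.0, 101.4]
force: [5.0, 2.0, 2.4]
opening: 10.2
gripper_force: 29.4
```

Emit:
step_arm(
  series=[
    [0,0,-1,0],
    [0,0,-1,0],
    [0,0,-1,0],
    [0,0,0,0],
    [0,0,0,0],
  ],
)

```text
clock: 9.45
eef_pos: [468.2, 92.6, 87.8]
tool_rot: [180.0, 0.0, 101.5]
force: [2.5, 1.6, 6.4]
opening: 9.8
gripper_force: 29.0
```

Emit:
step_arm(
  series=[
    [0,0,-1,0],
    [0,0,-1,0],
    [0,0,0,0],
    [0,0,0,0],
  ],
)

```text
clock: 9.95
eef_pos: [468.2, 92.6, 86.7]
tool_rot: [180.0, 0.0, 101.5]
force: [-2.2, 1.7, 17.2]
opening: 10.0
gripper_force: 28.3
```

Emit:
step_arm(
  series=[
    [0,0,-1,0],
    [0,0,-0.5,0],
    [0,0,0,0],
    [0,0,0,0],
    [0,0,0,0],
  ],
)

```text
clock: 10.58
eef_pos: [468.2, 92.6, 86.0]
tool_rot: [180.0, 0.0, 101.5]
force: [-4.3, 1.5, 24.4]
opening: 10.0
gripper_force: 27.6
```

Run:
```python
from h import *
o=robot.get_obs();print(o['eef_pos'],o['force'])
c=snap('wrist','w3');s=snap('scene','s3')
a=cv2.resize(s['pixels'][170:265,195:305],(550,475))[:,:,::-1]; b=c['pixels'][:,:,::-1]
cv2.imwrite('pics/v3.png',cv2.resize(np.hstack([cv2.resize(a,(487,420)),b]),(798,320)))
```

```text
[468.23675998  92.59324006  85.99563181] [-4.32999768  1.51882497 24.35186031]
```

View pics/v3.png

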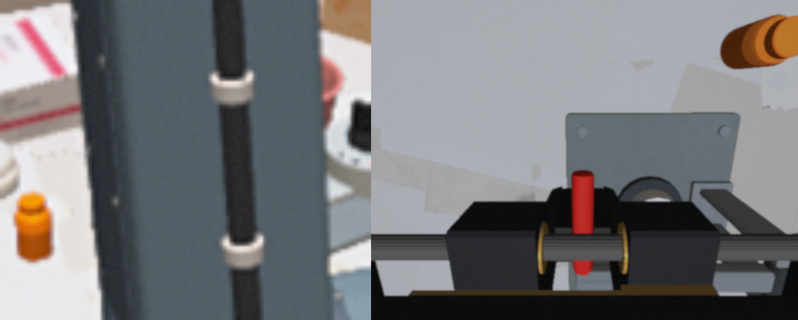

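The wrist view shows the handle held and the arm level over the nest. It meets a hard stop at 24 N with the grip point about 105 mm up, so the clamp is closed. Now I swing it back along the same arc.

Emit:
step_arm(
  series=[
    [0,0,6.5,0],
    [0.4,0,8,0],
    [0.9,0.2,8,0],
    [1.3,0.3,8,0],
    [3.0,0.6,11,0],
    [4,0.8,10.6,0],
    [5,1,10.2,0],
    [6,1.2,9.6,0],
    [6.9,1.4,9,0],
    [0,0,0,0],
  ],
  grip_force=15,
)

```text
clock: 11.92
eef_pos: [498.3, 98.6, 162.3]
tool_rot: [179.6, -0.0, 101.4]
force: [28.8, 5.6, -31.7]
opening: 11.3
gripper_force: 17.0
```

Emit:
step_arm(
  series=[
    [7.7,1.6,8.2,0],
    [8.5,1.7,7.4,0],
    [9.2,1.9,6.5,0],
    [9.7,2,5.6,0],
    [10.2,2.1,4.5,0],
    [10.6,2.2,3.5,0],
    [10.9,2.2,2.4,0],
    [11.1,2.2,1.3,0],
    [11.2,2.3,0.2,0],
    [0,0,0,0],
  ],
)

```text
clock: 13.18
eef_pos: [584.6, 116.4, 203.8]
tool_rot: [-179.9, -0.0, 101.5]
force: [0.5, -1.6, -16.5]
opening: 10.7
gripper_force: 16.1
```

Emit:
step_arm(
  series=[
    [11.1,2.3,-1,0],
    [11,2.2,-2.1,0],
    [10.7,2.2,-3.2,0],
    [10.4,2.1,-4.3,0],
    [9.9,2,-5.3,0],
    [9.3,1.9,-6.2,0],
    [8.7,1.8,-7.2,0],
    [0,0,0,0],
    [0,0,0,0],
  ],
)

```text
clock: 14.3
eef_pos: [656.1, 131.0, 176.0]
tool_rot: [180.0, 0.0, 101.5]
force: [-5.7, -2.1, 2.7]
opening: 11.0
gripper_force: 15.0
```

Emit:
step_arm(
  series=[
    [0,0,0,0],
    [0,0,0,0],
    [0,0,0,0],
    [0,0,0,0],
    [0,0,15,0],
    [0,0,25,0],
    [0,0,30,0],
    [0,0,30,0],
    [0,0,0,0],
  ],
  gripper=0.4,
)

```text
clock: 15.42
eef_pos: [657.4, 130.9, 279.6]
tool_rot: [179.6, 0.1, 101.4]
force: [0.4, -0.5, -0.9]
opening: 52.5
gripper_force: 0.0
```

Emit:
step_arm(
  series=[
    [-11,-29,0,-0.118],
    [-11,-29,0,-0.118],
    [-11,-29,0,-0.118],
    [-11,-29,0,-0.118],
    [-11,-29,0,-0.118],
    [-11,-29,0,-0.118],
    [-11,-29,-20,-0.118],
    [-13,-28,-30,-0.116],
    [0,0,-30,0],
    [0,0,0,0],
    [0,0,0,0],
  ],
)

```text
clock: 16.8
eef_pos: [566.0, -100.0, 195.8]
tool_rot: [180.0, -0.0, 47.5]
force: [-0.3, 0.5, -0.2]
opening: 53.0
gripper_force: 0.0
```

Run:
```python
from h import *
c=snap('wrist','w4');t=snap('top','t4');s=snap('scene','s4')
o=robot.get_obs();print(o['eef_pos'],o['tool_rot'])
print('handle top',red(t),red(np.load('pics/top0.npz')))
cv2.imwrite('pics/s4c.png',cv2.resize(s['pixels'][150:265,205:310],(525,575))[:,:,::-1])
for f in([545.4,-2.5,.2],[548.4,-2,.2]):
  for n,p in dict(knobtop=(0,-100,87),kn=(0,-100,76),dot3=(-40*np.cos(np.radians(36)),-100+40*np.sin(np.radians(36)),50)).items(): print(n,fx(f,p).round(1),proj(c,fx(f,p)).round(0))
```

```text
[ 566.58016686 -100.06405341  196.6651069 ] [ 1.79869141e+02 -5.00947058e-02  4.75206043e+01]
handle top [] []
knobtop [ 565.3 -100.5   87. ] [276. 206.]
kn [ 565.3 -100.5   76. ] [276. 202.]
dot3 [528.9 -83.9  50. ] [234. 208.]
knobtop [ 568.3 -100.    87. ] [278. 203.]
kn [ 568.3 -100.    76. ] [278. 200.]
dot3 [531.9 -83.4  50. ] [236. 205.]
```

View pics/w4.png

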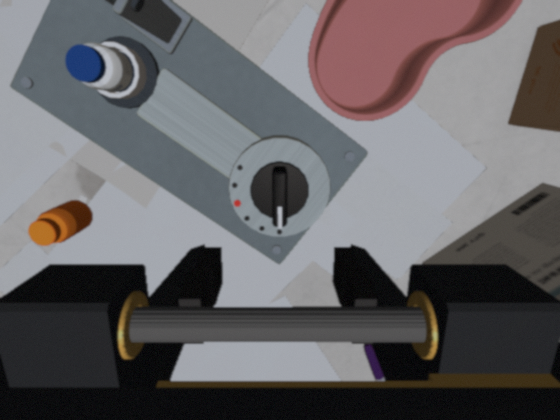

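View pics/s4c.png

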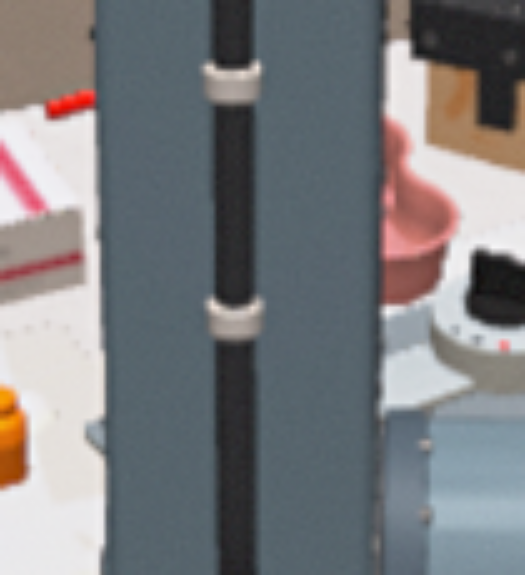

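The wrist view shows the knob bar upright in the image at column 280, with the pointer tip near row 226. The drum is centred at (279,187) and the red dot is at (237,203). The scene crop shows the handle back at its open place (50,108), and the bottle still stands in the nest.

Run:
```python
from h import *
c=np.load('pics/w4.npz')
print('bar',onz(c,(280,197),87),'drum',onz(c,(279,187),50),'dot',onz(c,(237,203),50))
g=cv2.cvtColor(c['pixels'],cv2.COLOR_RGB2HSV)
m=((g[...,0]<8)|(g[...,0]>172))&(g[...,1]>150)&(g[...,2]>100);ys,xs=np.nonzero(m[190:215,225:250]);print('dotpx',xs.mean()+225,ys.mean()+190)
gr=cv2.cvtColor(c['pixels'],cv2.COLOR_RGB2GRAY)
for r in (180,195,205):print(r,gr[r,255:305].tolist())
print(gr[155:240,280].tolist())
cv2.imwrite('pics/k4.png',cv2.resize(c['pixels'][130:245,215:345],None,fx=5,fy=5,interpolation=2)[:,:,::-1])
```

```text
bar [572.69293451 -97.1449642   87.        ] drum [571.97317295 -97.05994161  50.        ] dot [533.97203535 -82.38006634  50.        ]
dotpx 236.8421052631579 202.8421052631579
180 [45, 47, 45, 44, 46, 46, 48, 48, 48, 49, 47, 49, 48, 48, 51, 47, 41, 28, 17, 20, 28, 32, 35, 39, 39, 40, 45, 44, 42, 39, 27, 27, 35, 44, 49, 50, 49, 52, 50, 51, 49, 49, 51, 48, 50, 48, 50, 50, 50, 48]
195 [41, 43, 43, 40, 40, 44, 44, 43, 45, 44, 42, 41, 44, 43, 43, 42, 38, 29, 21, 24, 29, 34, 36, 36, 38, 41, 41, 41, 39, 34, 25, 23, 30, 41, 43, 45, 46, 45, 46, 45, 44, 44, 45, 45, 45, 45, 46, 45, 45, 43]
205 [69, 47, 41, 37, 39, 39, 37, 39, 40, 41, 40, 40, 39, 41, 41, 39, 36, 27, 21, 24, 28, 34, 44, 54, 59, 58, 53, 43, 33, 30, 23, 23, 31, 38, 42, 42, 41, 42, 40, 43, 41, 41, 42, 40, 42, 40, 40, 45, 62, 95]
[143, 144, 143, 145, 141, 126, 86, 48, 47, 52, 47, 27, 9, 7, 5, 9, 17, 15, 22, 33, 38, 41, 45, 44, 43, 40, 39, 41, 42, 41, 41, 43, 42, 42, 41, 44, 42, 39, 43, 40, 41, 43, 42, 39, 40, 40, 40, 40, 39, 43, 58, 109, 158, 177, 180, 181, 181, 182, 180, 181, 180, 179, 181, 179, 178, 179, 181, 180, 179, 179, 181, 180, 175, 157, 120, 81, 58, 60, 81, 111, 128, 123, 108, 102, 100]
```

View pics/k4.png

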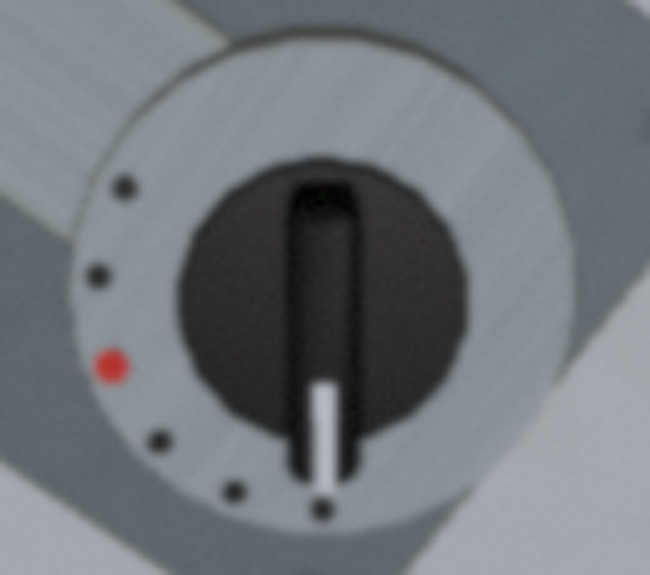

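Run:
```python
from h import *
c=np.load('pics/w4.npz');T=np.array([566.3,-100.0,196.2]);r=np.array([.737,-.676,0]);u=np.array([.676,.737,0])
for s in(-26.5,26.5):
  for k in(-9,0,9): print(s,k,proj(c,T+s*r+k*u).round(1))
gr=cv2.cvtColor(c['pixels'],cv2.COLOR_RGB2GRAY);print(gr[235:275,212].tolist(),gr[235:275,345].tolist());print(gr[258,200:235].tolist(),gr[258,325:360].tolist())
```

```text
-26.5 -9 [221.4 284.4]
-26.5 0 [220.5 267.6]
-26.5 9 [219.7 250.2]
26.5 -9 [330.6 284.6]
26.5 0 [331.4 267.7]
26.5 9 [332.3 250.3]
[168, 166, 168, 167, 167, 168, 168, 168, 168, 169, 163, 143, 92, 36, 11, 12, 5, 9, 8, 14, 10, 7, 10, 13, 5, 12, 12, 10, 11, 6, 6, 8, 6, 12, 6, 10, 17, 13, 12, 12] [165, 167, 166, 166, 168, 166, 167, 168, 167, 166, 165, 144, 94, 36, 12, 8, 9, 14, 17, 13, 8, 8, 7, 11, 11, 14, 11, 12, 13, 7, 9, 11, 11, 10, 6, 2, 11, 12, 14, 12]
[11, 12, 7, 12, 4, 6, 8, 10, 11, 12, 11, 9, 13, 10, 8, 11, 11, 9, 9, 17, 50, 103, 148, 165, 167, 166, 167, 168, 168, 167, 167, 166, 167, 167, 167] [167, 169, 168, 167, 167, 168, 168, 161, 136, 88, 34, 8, 10, 4, 8, 9, 8, 8, 7, 10, 11, 6, 11, 14, 9, 14, 9, 8, 8, 13, 11, 4, 13, 9, 13]
```

Emit:
step_arm(
  series=[
    [2,0.5,-20,0],
    [1.6,0.3,-20,0],
    [0,0,-20,0],
    [0,0,-20,0],
    [0,0,0,0],
    [0,0,0,0],
  ],
)

```text
clock: 17.7
eef_pos: [570.1, -99.5, 116.5]
tool_rot: [179.9, -0.0, 47.5]
force: [-0.2, 0.0, 0.1]
opening: 52.6
gripper_force: 0.0
```

Run:
```python
from h import *
c=snap('wrist','w5');print(robot.get_obs()['eef_pos'],c['position'])
cv2.imwrite('pics/k5.png',cv2.resize(c['pixels'][150:310,180:380],(800,640))[:600,:,::-1])
```

```text
[570.22785309 -99.57633073 116.70133192] [619.78316411 -46.04015017 262.76012959]
```

View pics/k5.png

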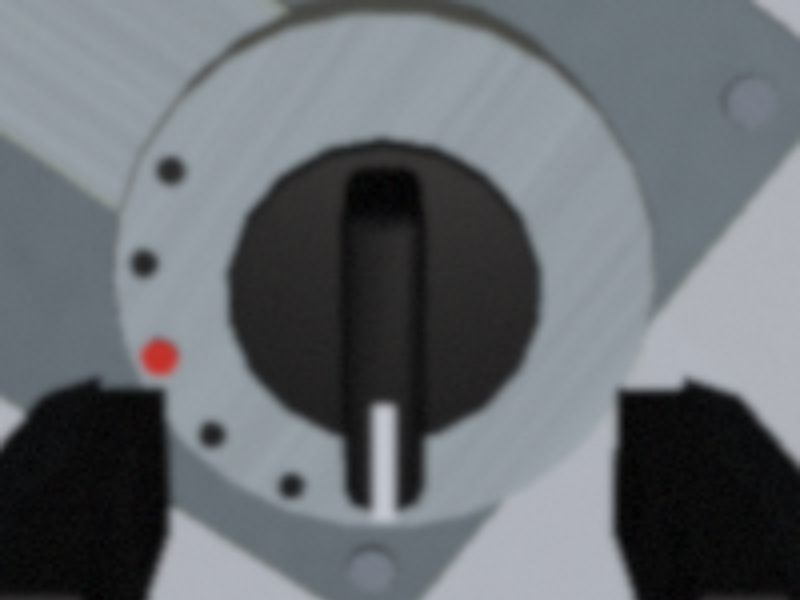

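Run:
```python
from h import *
c=np.load('pics/w5.npz');T=np.array([570.2,-99.5,116.6]);r=np.array([.737,-.676,0]);u=np.array([.676,.737,0])
for px in((276,240),(274.7,243)):
    P=onz(c,px,87);d=P-T;print(P.round(1),'right',d@r,'up',d@u)
```

```text
[571.8 -97.9  87. ] right 0.07674052658425985 up 2.2624168292343114
[570.  -98.7  87. ] right -0.6552694090427151 up 0.4498044866346047
```

Emit:
step_arm(
  series=[
    [0.2,1.2,-14,0],
    [0,0,-14,0],
    [0,0,-14,0],
    [0,0,-10,0],
    [0,0,-3.5,0],
    [0,0,0,0],
    [0,0,0,0],
  ],
)

```text
clock: 18.62
eef_pos: [569.9, -98.3, 60.2]
tool_rot: [179.9, -0.0, 47.5]
force: [0.2, -0.8, -0.1]
opening: 53.0
gripper_force: 0.0
```

Emit:
step_arm(
  series=[
    [0,0,0,0],
    [0,0,0,0],
    [0,0,0,0],
    [0,0,0,0],
    [0,0,0,0],
    [0,0,0,0],
  ],
  gripper=1,
  grip_force=25,
)

```text
clock: 19.38
eef_pos: [569.7, -98.4, 59.8]
tool_rot: [180.0, -0.0, 47.5]
force: [1.6, -1.1, -1.1]
opening: 11.8
gripper_force: 25.0
```

Emit:
step_arm(
  series=[
    [0,0,0,-0.084],
    [0,0,0,-0.084],
    [0,0,0,-0.084],
    [0,0,0,-0.084],
    [0,0,0,-0.083],
    [0,0,0,0],
    [0,0,0,0],
    [0,0,0,0],
  ],
)

```text
clock: 20.38
eef_pos: [570.0, -98.8, 59.8]
tool_rot: [179.9, -0.0, 23.6]
force: [4.0, -4.8, -3.5]
opening: 12.1
gripper_force: 25.0
```

Emit:
step_arm(
  series=[
    [0,0,0,-0.084],
    [0,0,0,-0.084],
    [0,0,0,-0.084],
    [0,0,0,-0.084],
    [0,0,0,-0.083],
    [0,0,0,0],
    [0,0,0,0],
    [0,0,0,0],
  ],
)

```text
clock: 21.38
eef_pos: [570.1, -99.3, 59.8]
tool_rot: [179.9, -0.1, -0.4]
force: [4.2, -6.1, -4.1]
opening: 11.9
gripper_force: 25.0
```

Emit:
step_arm(
  series=[
    [0,0,0,-0.084],
    [0,0,0,-0.084],
    [0,0,0,-0.084],
    [0,0,0,-0.084],
    [0,0,0,-0.083],
    [0,0,0,0],
    [0,0,0,0],
    [0,0,0,0],
  ],
)

```text
clock: 22.38
eef_pos: [570.0, -99.8, 59.8]
tool_rot: [179.9, -0.1, -24.4]
force: [3.3, -7.6, -5.3]
opening: 11.7
gripper_force: 25.0
```

Run:
```python
from h import *
o=robot.get_obs();print(o['ft_torque'],o['tool_rot'],o['force'])
c=snap('wrist','w6');t=snap('top','t6')
cv2.imwrite('pics/k6.png',np.hstack([cv2.resize(c['pixels'][180:340,180:380],(500,400)),cv2.resize(t['pixels'][145:255,210:310],(300,330)) if 0 else np.zeros((400,1,3),'uint8')])[:,:,::-1])
g=c['pixels'].astype(int);m=(g[...,0]>130)&(g[...,1]<80);ys,xs=np.nonzero(m);print('red',len(xs),xs.mean() if len(xs) else 0,ys.mean() if len(xs) else 0)
w=(g.min(2)>150);ys,xs=np.nonzero(w[220:360,250:310]);print('white',len(xs))
P=fx([570-19.5*0,0,0],[0,0,0])
f=[550,-.2,.2]
ang=np.radians(36);print(proj(c,fx(f,[-40*np.cos(ang),-100+40*np.sin(ang),50])))
```

```text
[-1.25922778 -0.34829613  0.08380948] [ 1.79902393e+02 -1.25714439e-01 -2.44438800e+01] [ 3.31536364 -7.58638073 -5.25691692]
red 4 48.0 64.5
white 366
[277.23637117 327.17383326]
```

Run:
```python
from h import *
c=np.load('pics/w6.npz');g=c['pixels'].astype(int)
for r in range(225,345,6):
    row=g[r,240:315].min(1);print(r,''.join('#' if v>140 else '+' if v>90 else '-' if v>30 else '.' for v in row))
s=snap('scene','s6');h=s['pixels'].astype(int);m=(h[...,0]>170)&(h[...,1]<90)&(h[...,2]<90)
ys,xs=np.nonzero(m[150:240,300:340]);print('scene red near knob',list(zip(xs+300,ys+150))[:12])
a=np.array([0,-100,88.]);f=[548.5,-1.,.2];A=np.radians(36)
for n,p in dict(dot=(-40*np.cos(A),-100+40*np.sin(A),50),tip=(-23*np.cos(A),-100+23*np.sin(A),87)).items():print(n,proj(s,fx(f,p)))
q=h[185:240,285:330]
for r in q.min(2):print(''.join('#' if v>150 else '+' if v>100 else '-' if v>45 else '.' for v in r))
```

```text
225 ++-...--------------------........................--------------------..---
231 ------------------------............................-----------------------
237 -----------------------..............................----------------------
243 ------..--------------...............................--------------.-------
249 ...........................................-...............................
255 ...................................-..---------............................
261 ....................................--.-------.............................
267 ......................................---..--.-............................
273 ......................................-..--.--.............................
279 .....................................-.--.--...............................
285 ...................................-..--..---..............................
291 .....................................-.....--..............................
297 ...........................................................................
303 ---------------------..................................-
[... 2416 characters left out ...]
##++++####
##############++++++++++++++++++++###++++###+
###############++++++++++++++++++#++++#++++++
##############++++++++++++++++++##+++++++++++
############++++++++++++++++++##++++#+++#++++
#########++++++++++++++++++#####+++++++++++++
######++++++++#++++#++#++++++++++++++++++++++
###+++++++++++#+++###+++#+++++++++++##+++++-+
+---+++++++#++##++++#+#+##+++++++#+++++++####
-----++++++++++++++++++++++++++++++++++######
------+++++++++++++++++++++++++++++++++######
-----++++++++++++++++++++++++++++++++++++++++
-----++++++++++++++++++++++++++++++++++++++++
----+++++++++++++++++++++++++++++++++++++++++
---+##+++++++++++++++++++++++++++++++++++++++
---++++++++++++++++++++++++++++++++++++++++++
```

The scene camera shows the white pointer running down column 306 straight to the red dot at (306,219), which is stop 3. The tool has turned 72° and reads 0.084 N m, matching the third-stop spring torque. I'm handing in while still holding the knob.

```bash
python3 -c "
from h import *
print(robot.job_done())"
```

```text
the job is handed in; nothing more can be done
None
```

I pressed the clamp down onto the blue-capped bottle to its hard stop, swung it back to rest open, turned the knob to the third click and handed the job in with the gripper still holding it there; the hand-in gave no verdict.

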